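# Close the centrifuge rotor: seat its lid and screw the wing nut snug

## Robot

A 6-joint arm with a two-finger parallel gripper is mounted at the origin on the work surface. World frame = base frame: x ahead of the robot, y to its left, z up, the work surface at z = 0. Lengths are in m, angles in rad, forces in N, time in s.
With the tool pointing down it reaches from about 0.3 to 1 m from the base axis. Payload 5.1 kg.
Tool frame: the origin (TCP) lies at the very end of the fingers, on their centre line; the grasp point (between the pads) lies 19 mm behind it (grip_depth is the distance from the TCP to the grasp point, in m); z points along the fingers, y is the line along which they close (so a half turn about z gives the same grasp; the last joint's range is limited). The gripper opens to 95 mm and grips with 3 to 60 N. Pads are 20 mm wide; open, the fingers measure 119 mm over their backs; the gripper's body (75 mm by 180 mm) begins 59 mm behind the grasp point.
Start: joints at [1.035, 0.124, 1.65, -0, 1.367, -0.083], TCP at [0.284, 0.584, 0.215] pointing down, gripper open.
Joint ranges: [-2.61, 2.61], [-1.02, 2.33], [0.03, 2.71], [-1.35, 4.49], [0.32, 2.68], [-2.91, 2.91]. Speed limits (rad/s): [2.57, 2.57, 3.14, 3.14, 3.14, 3.14].

## Interface

Orientations are given as a unit quaternion [x, y, z, w].
In Python, from cell import * gives the robot as it stands.
- The arm moves only by the shell command python3 -m creep 'ROWS' [FORCE]. ROWS is JSON, a list of rows, each an object with "fingers": the closure in counts, from 0 (fully open) to 255 (shut); "slide": the shift along the world's x, y, z in cm, a list of three; "twist": the turn about the world's z in rad. A call has 1 to 20 rows; each row shifts and turns the commanded pose from where the row before left it; what a row does not reach is not made up. A row lasts 1/10 s, in which the tool goes at most 50 mm and 8.59 degrees, less where a joint would pass 70% of its speed; a pose out of reach is approached as far as the arm can. A call with a gripper value outside its range is refused whole. The fingers move at their own pace and stop on an object; FORCE is the grip in N (left out, the last holds). Time passes only in rows, so rows that do not move let the fingers close. It gives the time, the measured TCP pose, the force, the opening and the grip force at its end, in the units of the state.
- get_state(): the state, without advancing time (a new reading comes with each control period).
- grab_frame(name): name is "scene" or "top"; returns a dict with "img" (400x640x3 uint8, red, green, blue), "K" (3x3 intrinsics, pixels), "extrinsics" (4x4, takes a point from camera to world coordinates). Camera axes: x right, y down, z forward; pixel columns grow to the right and rows downward; lengths in m; the calibration is good to about 2 mm. A picture is of the moment at which its call begins. There is no depth.
- hand_in(): hands the job in; it is judged then, once.
The state is a dict: "time_s": time; "qpos": joint angles; "joint_velocities": joint speeds; "joint_torque": joint torques, N m; "ee_pos": TCP position; "eef_rot": TCP orientation; "ft_force": force on the tool from outside, world axes, zero at the start; "moment": the same for the moment, N m; "opening": opening from 0.0 (shut) to 1.0 (fully open); "finger_force": force on a finger pad.
Only numpy, scipy, OpenCV 4.12 (cv2) and the standard library are available. Lean on these libraries where they do the work, as an engineer would, in place of code of your own. Each camera call takes 0.05 s, during which the arm holds its last target. There are 200 camera calls.

## Task

Get the bench centrifuge ready to spin: set the loose rotor lid down over the rotor's centre stud so that it sits fully home, then put the wing nut on the stud and screw it down clockwise until it is snug, so that it clamps the lid and does not just rest on it. Leave the reagent bottle, the slide box and the beaker where they stand, and let go at the end.

Things in the scene. Friction and masses are not known exactly. Their poses are not given: they have to be found in the camera images.
- centrifuge: White bench centrifuge, fixed, 250 (x) x 220 (y) mm, deck 75 mm high, front panel towards its -x. Origin: centre of its underside, z up. Concentric with it: a grey bowl rim (outer diameter 180 mm, top 90 mm high), a dark steel rotor (diameter 112 mm, flat top 100 mm high; locked, does not turn) and the centre stud on the rotor, upright.
- rotor_seat (a point): On the stud's axis at the height of the rotor's flat top (100 mm), where the underside of the lid's disc comes to lie. Here the stud is plain, 18 mm diameter, up to 124 mm high; above that its core is 10 mm thick. The stud is held down by 12 N and a spring (4 N a mm more) and rises 2.5 mm at most when the nut draws it.
- stud_tip (a point): Centre of the stud's upper end, 160 mm above the bench; tip bare for 17 mm (10 mm thick), its last 6 mm tapering to 4 mm. Below, from 143 to 130 mm, a coarse two-start right-hand thread: ridges 4.4 mm thick, 18.8 mm diameter over all, lead 20 mm a turn (3.2 mm down per rad clockwise), 1.2 mm axial play.
- lid: Round aluminium lid, 200 g, right way up on the bench: disc 128 mm diameter, 6 mm thick, a 6 mm skirt below its edge (inner diameter 120 mm), a collar in the middle on top (outer diameter 42 mm, 24 mm high: grip here). Hole right through: 24 mm. Origin: on the axis at the skirt's lower edge, z up; disc 6 to 12, collar 12 to 36 mm above it. Fully home the origin is 6 mm below the rotor's top.
- collar_top (a point): Centre of the collar's upper face, 36 mm above the lid's origin; the nut bears here. With the lid home it is 130 mm above the bench, 30 mm below the stud's tip.
- wing_nut: Steel wing nut with closed top, 200 g, upright on the bench. Origin: centre of its foot; z up, x along the wings. Foot flange 42 mm diameter, 5 mm high; hub 32 mm diameter up to 40 mm; above it a flat web 10 mm thick (y), 28 mm wide (x), 40 to 62 mm high, with a 9 mm thick wing flaring up at each side (73 mm tip to tip, about 66 mm high).
- wing_mid (a point): Middle of the nut's flat web, 52 mm above its foot: grip here, fingers closing across the 10 mm (the nut's y). The nut sinks as it turns; the hand must follow.
- reagent_bottle: Bystander: amber glass bottle, 64 mm diameter, 130 mm high. Origin: centre of its underside.
- slide_box: Bystander: closed wooden slide box 80 x 100 x 34 mm. Origin: centre of its underside.
- beaker: Bystander: glass beaker 68 mm diameter, 85 mm high. Origin: centre of its underside.
- nut_bore (a point): On its axis 5 mm above the foot: two pins 12 mm apart in the 21 mm bore (12 mm wide from 23 to 37 mm deep). They land on the thread, foot 0 to 10 mm above the collar; clockwise from above lowers it, 2 to 5 rad in all. If it binds early it sits on a ridge's end: lift it, turn, set it on again. Foot down: some play, 0.8 rad against the spring, then a firm stop past 0.3 N m: snug. Past 1 N m the thread slips.
Things that resemble listed ones, but are neither listed nor needed, are in the scene too. There is more than one size of the lid; the job needs the smallest.

How it is judged:
By the outcome, as a careful person would: the job done as asked, in the order asked, and still so for the second after the job is handed in, with the robot touching nothing.
It also fails if it takes over 72 s, if anything falls off the work surface, if the arm or the gripper's body presses on something with over 40 N, if the wrist force passes 120 N, or if a joint passes its speed limit or range.

## Working session

There is one attempt and no reset: what is moved stays moved. The work goes in short steps, Python scripts to look and compute and a shell command to move; the robot and the scene stay as the last step left them, time stands still between calls to the robot, and variables do not carry over. Pictures are saved under pics/ and viewed, at most 10 in all, crops included, and the job is handed in when it is done.

```bash
mkdir -p pics; ls; cat > h.py <<'E'
from cell import *
import numpy as np, cv2
def shot(n,fn=None):
    f=grab_frame(n)
    if fn: cv2.imwrite('pics/'+fn,f['img'][:,:,::-1])
    return f
def ray(f,u,v,z):
    K=np.array(f['K']);T=np.array(f['extrinsics'])
    d=T[:3,:3]@np.linalg.inv(K)@[u,v,1];o=T[:3,3]
    return o+d*(z-o[2])/d[2]
def proj(f,p):
    K=np.array(f['K']);T=np.array(f['extrinsics'])
    c=K@(T[:3,:3].T@(np.array(p)-T[:3,3]));return c[:2]/c[2]
E
python3 - <<'E'
from h import *
for n in('scene','top'):
    f=shot(n,n+'1.png');print(n,np.round(f['K'],1).tolist(),np.round(f['extrinsics'],3).tolist())
print(get_state())
E
```

```text
pics
scene [[464.5, 0.0, 320.7], [0.0, 464.5, 205.6], [0.0, 0.0, 1.0]] [[-0.429, 0.771, -0.471, 1.04], [0.903, 0.373, -0.213, 0.187], [0.011, -0.517, -0.856, 1.177], [0.0, 0.0, 0.0, 1.0]]
top [[419.7, 0.0, 324.4], [0.0, 419.7, 206.9], [0.0, 0.0, 1.0]] [[0.01, -0.995, 0.098, 0.411], [-1.0, -0.01, 0.002, -0.054], [-0.001, -0.098, -0.995, 1.115], [0.0, 0.0, 0.0, 1.0]]
{'time_s': 0.1, 'qpos': array([ 1.03540245e+00,  1.24421989e-01,  1.65152714e+00,  2.66827909e-06,
        1.36750934e+00, -8.25737075e-02]), 'joint_velocities': array([ 0.0001444 , -0.00130134, -0.00276996,  0.00051462,  0.00084573,
       -0.00011491]), 'joint_torque': array([ 1.02375241e-04, -4.18882656e+01, -3.61095321e+01,  7.76972109e-02,
        4.61437705e-02, -7.20519324e-05]), 'ee_pos': array([0.28409008, 0.58398521, 0.21352765]), 'eef_rot': array([ 2.24480847e-01,  9.74478055e-01, -8.88330820e-04, -2.84933119e-04]), 'ft_force': array([-0.41690587,  0.06412824,  0.30429999]), 'moment': array([0.01760057, 0.02583939, 0.03753885]), 'finger_force': 0.0, 'opening': 0.9938109473391895}
```

View pics/scene1.png

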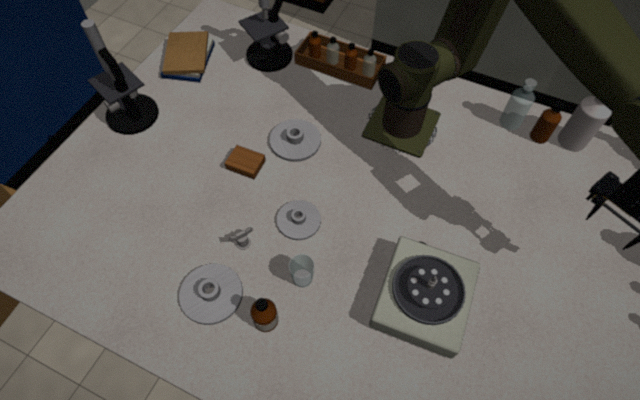

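View pics/top1.png

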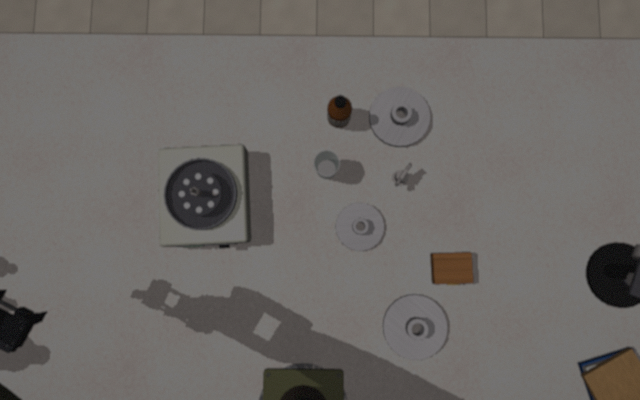

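The scene shows the arm and centrifuge (rotor about (428,290)), three lids, and the nut at (240,238).
Lid candidates in the top view are (400,117), about 62 px across, (416,327), about 66 px, and (361,226), about 50 px or 0.13 m. The last is the smallest and fits 128 mm. I'll confirm it in one enlarged composite, together with the nut and stud.

```bash
cat >> h.py <<'E'
def crop(f,u,v,w,h,s):
    c=f['img'][v-h//2:v+h//2,u-w//2:u+w//2,::-1]
    c=cv2.resize(c,None,fx=s,fy=s,interpolation=cv2.INTER_CUBIC)
    return cv2.convertScaleAbs(c,alpha=1.6)
E
python3 - <<'E'
from h import *
t=shot('top');s=shot('scene')
a=np.hstack([crop(t,361,226,66,50,4),crop(t,403,176,66,50,4),crop(t,196,192,66,50,4)])
b=np.hstack([crop(s,298,218,66,50,4),crop(s,240,236,66,50,4),crop(s,430,286,66,50,4)])
cv2.imwrite('pics/c1.png',np.vstack([a,b]))
# lid outline by brightness contour in top
for f,(u,v),z in((t,(361,226),.012),(s,(298,218),.012)):
    g=cv2.GaussianBlur(cv2.cvtColor(f['img'],cv2.COLOR_RGB2GRAY),(3,3),0)
    print(g[v,u-35:u+36:2].tolist())
    hs=cv2.cvtColor(f['img'],cv2.COLOR_RGB2LAB)
    print(hs[v,u-35:u+36:3,2].tolist())
E
```

```text
[115, 115, 115, 115, 110, 108, 112, 112, 111, 111, 111, 111, 109, 99, 105, 88, 81, 81, 79, 82, 103, 93, 78, 80, 97, 110, 111, 111, 109, 88, 95, 115, 115, 115, 116, 116]
[130, 130, 130, 129, 128, 127, 127, 127, 127, 127, 128, 131, 130, 128, 127, 127, 128, 127, 127, 128, 129, 130, 130, 130]
[133, 132, 132, 132, 135, 126, 93, 118, 131, 130, 130, 125, 98, 82, 76, 106, 116, 109, 110, 119, 107, 98, 123, 125, 125, 125, 125, 126, 124, 129, 130, 132, 131, 134, 134, 131]
[131, 132, 132, 133, 131, 128, 127, 128, 127, 127, 127, 129, 127, 128, 127, 129, 126, 127, 127, 130, 132, 131, 131, 130]
```

View pics/c1.png

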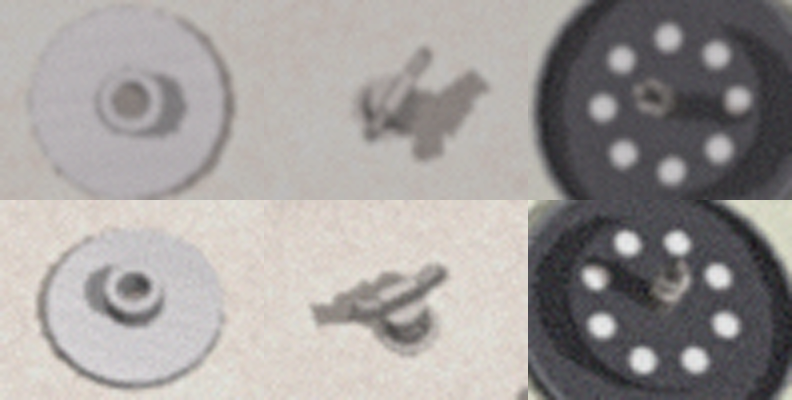

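The crops confirm it. The lid is a 50 px disc with its collar hole at top (360,226) and scene (298,215). The nut's wings run from about (397,184) to (410,164) in the top view and (230,237) to (252,228) in the scene view. The stud sits inside the ring of 8 white dots. Next I'll measure these.

```bash
python3 - <<'E'
from h import *
t=shot('top');s=shot('scene')
for n,f,(u,v),(ru,rv) in(('top',t,(361,226),(200,193)),('scene',s,(298,219),(429,287))):
    lab=cv2.GaussianBlur(cv2.cvtColor(f['img'],cv2.COLOR_RGB2LAB),(5,5),0)
    m=np.zeros(lab.shape[:2],np.uint8);W=34
    m[v-W:v+W,u-W:u+W]=(lab[v-W:v+W,u-W:u+W,2]<=128)*255
    m=cv2.morphologyEx(m,cv2.MORPH_OPEN,np.ones((3,3)))
    c=max(cv2.findContours(m,0,2)[0],key=cv2.contourArea);e=cv2.fitEllipse(cv2.convexHull(c))
    print(n,'lid',np.round(e[0],1),np.round(e[1],1),np.round(ray(f,*e[0],.012),4))
    # rotor dots
    g=cv2.cvtColor(f['img'],cv2.COLOR_RGB2GRAY).astype(int);W=26
    m=np.zeros(g.shape,np.uint8);m[rv-W:rv+W,ru-W:ru+W]=(g[rv-W:rv+W,ru-W:ru+W]>(85 if n=='top' else 100))*255
    k,_,st,ce=cv2.connectedComponentsWithStats(m)
    d=[ce[i] for i in range(1,k) if 8<=st[i,4]<=60 and np.hypot(*(ce[i]-[ru,rv]))<24]
    P=np.array([ray(f,*p,.1)[:2] for p in d]);print(np.round(d,1).tolist())
    (cx,cy),r=cv2.minEnclosingCircle(P.astype(np.float32));print('rotor mean',P.mean(0).round(4),'enc',round(cx,4),round(cy,4),r)
    print('tip reproj',proj(f,[*P.mean(0),.16]).round(1))
for f,a,b in((t,(397,184.5),(410.5,164)),(s,(230.2,237.2),(251.8,228.5))):
    A,B=ray(f,*a,.062),ray(f,*b,.062);print('nut',A.round(4),B.round(4),((A+B)/2).round(4),np.linalg.norm(A-B),np.arctan2(*(B-A)[1::-1]))
E
```

```text
top lid [359.4 226.3] [47.5 48.7] [ 0.4691 -0.1444  0.012 ]
[[197.6, 175.9], [185.8, 181.5], [209.6, 180.4], [215.0, 191.3], [181.5, 193.5], [210.4, 203.7], [186.5, 205.0], [198.5, 209.4]]
rotor mean [0.5425 0.2563] enc 0.5424 0.2563 0.04132521152496338
tip reproj [190.3 189.1]
scene lid [298.1 219.6] [38.1 42.7] [ 0.4707 -0.1414  0.012 ]
[[421.3, 271.3], [433.9, 271.3], [444.0, 279.7], [413.0, 280.1], [446.0, 291.7], [415.1, 291.9], [425.3, 300.6], [438.4, 300.6]]
rotor mean [0.5396 0.2588] enc 0.5401 0.2584 0.0418105311691761
tip reproj [435.  276.3]
nut [ 0.5733 -0.2354  0.062 ] [ 0.6264 -0.2701  0.062 ] [ 0.5998 -0.2528  0.062 ] 0.06342698026925934 -0.5790001500473074
nut [ 0.6229 -0.267   0.062 ] [ 0.5746 -0.228   0.062 ] [ 0.5987 -0.2475  0.062 ] 0.062003415569909036 2.4624897158770045
```

Both views agree to within about 3 mm:

| Item | Position (x, y) in m | Check |
|---|---|---|
| Lid | (0.470, -0.143) | about 128 mm across |
| Stud | (0.541, 0.2575) | |
| Nut | (0.599, -0.250) | wings at about -0.63 rad |

I'll move over the lid first.

```bash
python3 -m creep '[{"fingers":0,"slide":[1,-4,0],"twist":0},{"fingers":0,"slide":[1,-4,0],"twist":0},{"fingers":0,"slide":[1,-4,0],"twist":0},{"fingers":0,"slide":[1,-4,0],"twist":0},{"fingers":0,"slide":[1,-4,0],"twist":0},{"fingers":0,"slide":[1,-4,0],"twist":0},{"fingers":0,"slide":[1,-4,0],"twist":0},{"fingers":0,"slide":[1,-4,0],"twist":0},{"fingers":0,"slide":[1,-4,0],"twist":0},{"fingers":0,"slide":[1,-4,0],"twist":0},{"fingers":0,"slide":[1,-4,0],"twist":0},{"fingers":0,"slide":[1,-4,0],"twist":0},{"fingers":0,"slide":[1,-4,0],"twist":0},{"fingers":0,"slide":[1,-4,0],"twist":0},{"fingers":0,"slide":[1,-4,0],"twist":0},{"fingers":0,"slide":[1,-4,0],"twist":0},{"fingers":0,"slide":[1,-4,0],"twist":0},{"fingers":0,"slide":[1,-4,0],"twist":0},{"fingers":0,"slide":[0.6,-0.7,0],"twist":0},{"fingers":0,"slide":[0,0,0],"twist":0}]' 30
```

```text
time_s: 2.3
ee_pos: [0.4706, -0.1434, 0.2145]
eef_rot: [0.226, 0.974, 0.0, -0.0]
ft_force: [0.1, 0.1, 0.1]
opening: 0.996
finger_force: 0.0
```

```bash
python3 -m creep '[{"fingers":0,"slide":[0,0,-4.5],"twist":0},{"fingers":0,"slide":[0,0,-4.5],"twist":0},{"fingers":0,"slide":[0,0,-4.5],"twist":0},{"fingers":0,"slide":[0,0,-3],"twist":0},{"fingers":0,"slide":[0,0,-2],"twist":0},{"fingers":0,"slide":[0,0,-1.2],"twist":0},{"fingers":0,"slide":[0,0,0],"twist":0},{"fingers":80,"slide":[0,0,0],"twist":0},{"fingers":255,"slide":[0,0,0],"twist":0},{"fingers":255,"slide":[0,0,0],"twist":0},{"fingers":255,"slide":[0,0,0],"twist":0},{"fingers":255,"slide":[0,0,0],"twist":0},{"fingers":255,"slide":[0,0,0],"twist":0},{"fingers":255,"slide":[0,0,0],"twist":0}]' 30
python3 - <<'E'
from h import *
t=shot('top');s=shot('scene')
cv2.imwrite('pics/c2.png',np.hstack([crop(t,361,226,100,80,4),crop(s,298,218,100,80,4)]))
E
```

```text
time_s: 3.7
ee_pos: [0.4704, -0.1426, 0.0177]
eef_rot: [0.225, 0.974, -0.0, 0.0]
ft_force: [-0.0, -0.1, -0.7]
opening: 0.466
finger_force: 1.0
```

View pics/c2.png

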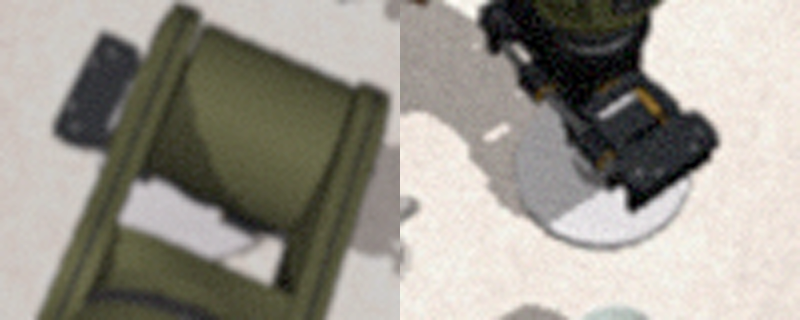

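The picture shows the fingers straddling the collar on the small lid (scene crop, about (600,180)). The grip is still building, so I'll finish closing and lift.

```bash
python3 -m creep '[{"fingers":255,"slide":[0,0,0],"twist":0},{"fingers":255,"slide":[0,0,0],"twist":0},{"fingers":255,"slide":[0,0,0],"twist":0},{"fingers":255,"slide":[0,0,0],"twist":0},{"fingers":255,"slide":[0,0,1],"twist":0},{"fingers":255,"slide":[0,0,2],"twist":0},{"fingers":255,"slide":[0,0,3],"twist":0},{"fingers":255,"slide":[0,0,4],"twist":0},{"fingers":255,"slide":[0,0,4],"twist":0},{"fingers":255,"slide":[0,0,4],"twist":0},{"fingers":255,"slide":[0,0,3],"twist":0},{"fingers":255,"slide":[0,0,1],"twist":0},{"fingers":255,"slide":[0,0,0],"twist":0}]' 30
```

```text
time_s: 5.1
ee_pos: [0.471, -0.1427, 0.2392]
eef_rot: [0.224, 0.974, -0.0, 0.002]
ft_force: [-0.1, 0.1, -2.5]
opening: 0.437
finger_force: 30.0
```

```bash
python3 -m creep '[{"fingers":255,"slide":[0.3,2,0],"twist":0},{"fingers":255,"slide":[0.7,4,0],"twist":0},{"fingers":255,"slide":[0.7,4,0],"twist":0},{"fingers":255,"slide":[0.7,4,0],"twist":0},{"fingers":255,"slide":[0.7,4,0],"twist":0},{"fingers":255,"slide":[0.7,4,0],"twist":0},{"fingers":255,"slide":[0.7,4,0],"twist":0},{"fingers":255,"slide":[0.7,4,0],"twist":0},{"fingers":255,"slide":[0.7,4,0],"twist":0},{"fingers":255,"slide":[0.7,3,0],"twist":0},{"fingers":255,"slide":[0.4,2,0],"twist":0},{"fingers":255,"slide":[0,1,0],"twist":0},{"fingers":255,"slide":[0,0,0],"twist":0},{"fingers":255,"slide":[0,0,0],"twist":0}]'
python3 - <<'E'
from h import *
t=shot('top');s=shot('scene');p=get_state()['ee_pos'];print(p)
# expected pixel of lid disc centre top (TCP - (.0177-.012)) and stud tip
for n,f in(('t',t),('s',s)):
    print(n,'disc',proj(f,p+[0,0,-.0057]).round(1),'tip est',proj(f,[.541,.2575,.16]).round(1))
cv2.imwrite('pics/c3.png',np.hstack([crop(t,196,192,100,100,4),crop(s,432,270,100,100,4)]))
E
```

```text
time_s: 6.5
ee_pos: [0.5397, 0.2566, 0.2362]
eef_rot: [0.225, 0.974, -0.001, -0.001]
ft_force: [-0.0, -0.4, -1.5]
opening: 0.436
finger_force: 30.0
[0.54015099 0.25636786 0.23717997]
t disc [179.4 185.5] tip est [189.7 189.8]
s disc [441.  263.6] tip est [434.3 276.6]
```

View pics/c3.png

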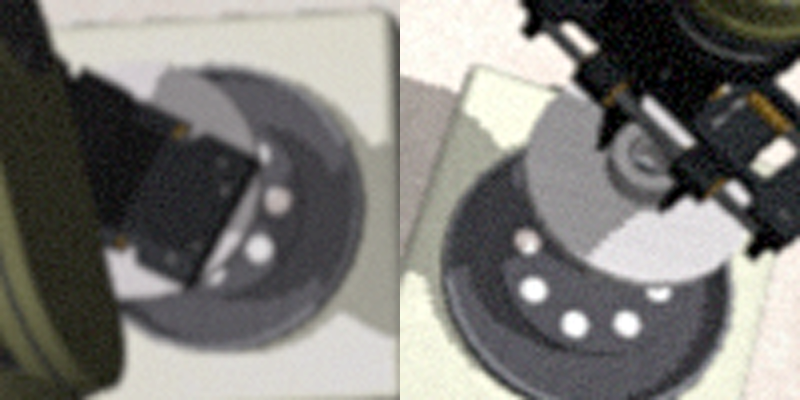

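The lid hangs level over the rotor (disc centre about (640,175) in the scene crop, where I expected it). I'll lower it gently and check forces.

```bash
python3 -m creep '[{"fingers":255,"slide":[0.05,0.1,-2],"twist":0},{"fingers":255,"slide":[0,0,-2.5],"twist":0},{"fingers":255,"slide":[0,0,-2],"twist":0},{"fingers":255,"slide":[0,0,-1],"twist":0},{"fingers":255,"slide":[0,0,-1],"twist":0},{"fingers":255,"slide":[0,0,-0.5],"twist":0},{"fingers":255,"slide":[0,0,0],"twist":0}]'
```

```text
time_s: 7.3
ee_pos: [0.5409, 0.2583, 0.1475]
eef_rot: [0.225, 0.974, -0.0, -0.0]
ft_force: [-0.4, -0.1, -1.6]
opening: 0.441
finger_force: 30.0
```

```bash
python3 -m creep '[{"fingers":255,"slide":[0,0,-0.8],"twist":0},{"fingers":255,"slide":[0,0,-0.8],"twist":0},{"fingers":255,"slide":[0,0,-0.6],"twist":0},{"fingers":255,"slide":[0,0,-0.5],"twist":0},{"fingers":255,"slide":[0,0,-0.4],"twist":0},{"fingers":255,"slide":[0,0,-0.2],"twist":0},{"fingers":255,"slide":[0,0,0],"twist":0}]'
```

```text
time_s: 8.0
ee_pos: [0.5407, 0.2584, 0.1143]
eef_rot: [0.224, 0.974, -0.0, -0.0]
ft_force: [-0.1, 0.4, -1.4]
opening: 0.44
finger_force: 30.0
```

```bash
python3 -m creep '[{"fingers":255,"slide":[0,0,-0.1],"twist":0},{"fingers":255,"slide":[0,0,-0.1],"twist":0},{"fingers":255,"slide":[0,0,-0.1],"twist":0},{"fingers":255,"slide":[0,0,0],"twist":0}]'
```

```text
time_s: 8.4
ee_pos: [0.541, 0.2585, 0.1118]
eef_rot: [0.224, 0.974, 0.0, 0.0]
ft_force: [0.0, -0.1, -1.3]
opening: 0.44
finger_force: 30.0
```

```bash
python3 -m creep '[{"fingers":255,"slide":[0,0,-0.1],"twist":0},{"fingers":255,"slide":[0,0,0],"twist":0}]'; python3 -m creep '[{"fingers":0,"slide":[0,0,0],"twist":0},{"fingers":0,"slide":[0,0,0],"twist":0},{"fingers":0,"slide":[0,0,0],"twist":0},{"fingers":0,"slide":[0,0,0],"twist":0},{"fingers":0,"slide":[0,0,0],"twist":0},{"fingers":0,"slide":[0,0,0],"twist":0},{"fingers":0,"slide":[0,0,2],"twist":0},{"fingers":0,"slide":[0,0,4],"twist":0},{"fingers":0,"slide":[0,0,4],"twist":0},{"fingers":0,"slide":[0,0,1],"twist":0},{"fingers":0,"slide":[0,0,0],"twist":0}]'
```

```text
time_s: 8.6
ee_pos: [0.541, 0.2585, 0.1117]
eef_rot: [0.224, 0.974, 0.0, 0.0]
ft_force: [-2.5, -1.2, 3.9]
opening: 0.443
finger_force: 30.0
time_s: 9.7
ee_pos: [0.5422, 0.259, 0.2235]
eef_rot: [0.224, 0.974, 0.001, 0.002]
ft_force: [-0.6, 0.1, -0.8]
opening: 1.004
finger_force: 0.0
```

```bash
python3 -m creep '[{"fingers":0,"slide":[0.3,-2,0],"twist":0},{"fingers":0,"slide":[0.5,-4,0],"twist":0},{"fingers":0,"slide":[0.5,-4,0],"twist":0},{"fingers":0,"slide":[0.5,-4,0],"twist":-0.02},{"fingers":0,"slide":[0.5,-4,0],"twist":-0.02},{"fingers":0,"slide":[0.5,-4,0],"twist":-0.02},{"fingers":0,"slide":[0.5,-4,0],"twist":-0.02},{"fingers":0,"slide":[0.5,-4,0],"twist":-0.02},{"fingers":0,"slide":[0.5,-4,0],"twist":-0.02},{"fingers":0,"slide":[0.5,-4,0],"twist":-0.02},{"fingers":0,"slide":[0.5,-4,0],"twist":-0.02},{"fingers":0,"slide":[0.3,-4,0],"twist":-0.02},{"fingers":0,"slide":[0.2,-3,0],"twist":0},{"fingers":0,"slide":[0.1,-1.9,0],"twist":0},{"fingers":0,"slide":[0,0,0],"twist":0},{"fingers":0,"slide":[0,0,0],"twist":0}]'
python3 - <<'E'
from h import *
t=shot('top');s=shot('scene')
print(proj(t,[.541,.258,.13]),proj(s,[.541,.258,.13]),proj(t,[.541,.258,.16]),proj(s,[.541,.258,.16]))
cv2.imwrite('pics/c4.png',np.vstack([np.hstack([crop(t,196,192,100,70,4),crop(s,432,280,100,70,4)]),np.hstack([crop(t,395,180,100,70,4),crop(s,240,230,100,70,4)])]))
E
```

```text
time_s: 11.3
ee_pos: [0.5994, -0.2498, 0.2191]
eef_rot: [0.311, 0.95, 0.001, -0.001]
ft_force: [0.8, 0.6, -1.0]
opening: 1.004
finger_force: 0.0
[193.53277914 191.53294848] [431.75313697 281.51003828] [189.46979394 189.78252674] [434.51023639 276.69324779]
```

View pics/c4.png

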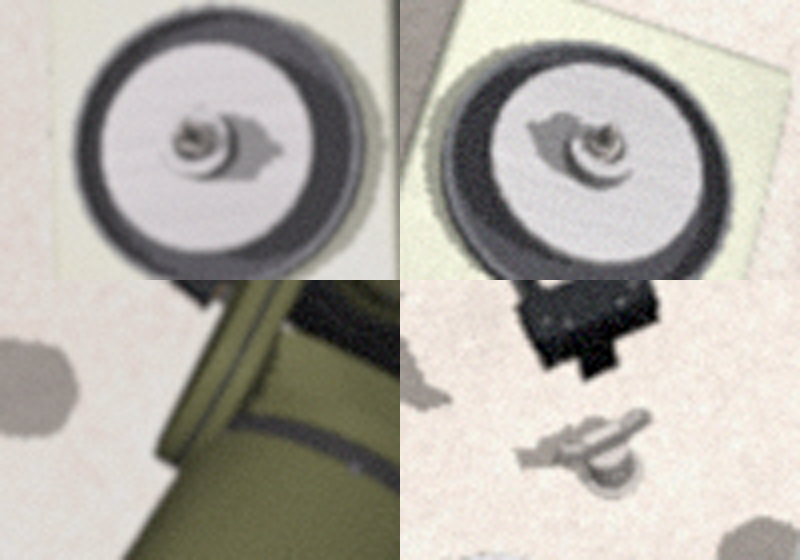

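The lid sits flat and centred, with the stud showing through the collar (top crop (195,140), scene crop (603,140)). The nut is undisturbed below the hand, so I'll descend and grip the web above the hub.

```bash
python3 -m creep '[{"fingers":0,"slide":[0,0,-4],"twist":0},{"fingers":0,"slide":[0,0,-4],"twist":0},{"fingers":0,"slide":[0,0,-4],"twist":0},{"fingers":0,"slide":[0,0,-3],"twist":0},{"fingers":0,"slide":[0,0,-2],"twist":0},{"fingers":0,"slide":[0,0,-0.6],"twist":0},{"fingers":130,"slide":[0,0,0],"twist":0},{"fingers":200,"slide":[0,0,0],"twist":0},{"fingers":255,"slide":[0,0,0],"twist":0},{"fingers":255,"slide":[0,0,0],"twist":0},{"fingers":255,"slide":[0,0,0],"twist":0},{"fingers":255,"slide":[0,0,0],"twist":0},{"fingers":255,"slide":[0,0,0],"twist":0},{"fingers":255,"slide":[0,0,0],"twist":0},{"fingers":255,"slide":[0,0,0],"twist":0},{"fingers":255,"slide":[0,0,0],"twist":0},{"fingers":255,"slide":[0,0,0],"twist":0},{"fingers":255,"slide":[0,0,0],"twist":0},{"fingers":255,"slide":[0,0,0],"twist":0},{"fingers":255,"slide":[0,0,0],"twist":0}]' 40
```

```text
time_s: 13.4
ee_pos: [0.5999, -0.2505, 0.0445]
eef_rot: [0.311, 0.95, 0.0, -0.0]
ft_force: [-0.2, 0.1, -1.4]
opening: 0.104
finger_force: 40.0
```

```bash
python3 -m creep '[{"fingers":255,"slide":[0,0,1],"twist":0},{"fingers":255,"slide":[0,0,3],"twist":0},{"fingers":255,"slide":[0,0,4],"twist":0},{"fingers":255,"slide":[0,0,4],"twist":0},{"fingers":255,"slide":[0,0,4],"twist":0},{"fingers":255,"slide":[0,0,3],"twist":0},{"fingers":255,"slide":[0,0,1],"twist":0},{"fingers":255,"slide":[0,0,0],"twist":0}]'
python3 -m creep '[{"fingers":255,"slide":[-0.3,2,0],"twist":0.08},{"fingers":255,"slide":[-0.5,4,0],"twist":0.14},{"fingers":255,"slide":[-0.5,4,0],"twist":0.14},{"fingers":255,"slide":[-0.5,4,0],"twist":0.14},{"fingers":255,"slide":[-0.5,4,0],"twist":0.14},{"fingers":255,"slide":[-0.5,4,0],"twist":0.14},{"fingers":255,"slide":[-0.5,4,0],"twist":0.14},{"fingers":255,"slide":[-0.5,4,0],"twist":0.14},{"fingers":255,"slide":[-0.5,4,0],"twist":0.14},{"fingers":255,"slide":[-0.5,4,0],"twist":0.14},{"fingers":255,"slide":[-0.5,4,0],"twist":0.14},{"fingers":255,"slide":[-0.5,4,0],"twist":0.14},{"fingers":255,"slide":[-0.3,3,0],"twist":0.14},{"fingers":255,"slide":[-0.2,1.8,0],"twist":0.14},{"fingers":255,"slide":[0,0,0],"twist":0.14},{"fingers":255,"slide":[0,0,0],"twist":0.08},{"fingers":255,"slide":[0,0,0],"twist":0},{"fingers":255,"slide":[0,0,0],"twist":0}]'
python3 - <<'E'
from h import *
t=shot('top');s=shot('scene');g=get_state();p=g['ee_pos'];print(p,g['qpos'].round(3),g['opening'])
for n,f in(('t',t),('s',s)):
    print(n,'foot',proj(f,p+[0,0,-.0445]).round(1),'tip est',proj(f,[.541,.258,.16]).round(1))
cv2.imwrite('pics/c5.png',np.hstack([crop(t,190,190,80,80,5),crop(s,436,270,80,80,5)]))
E
```

```text
time_s: 14.2
ee_pos: [0.6005, -0.2509, 0.2467]
eef_rot: [0.311, 0.95, -0.0, 0.002]
ft_force: [0.1, 0.1, -2.6]
opening: 0.101
finger_force: 40.0
time_s: 16.0
ee_pos: [0.536, 0.2571, 0.2422]
eef_rot: [-0.676, 0.737, 0.001, -0.002]
ft_force: [0.2, -0.1, -1.6]
opening: 0.103
finger_force: 40.0
[0.5364406  0.25710537 0.24334405] [ 0.357 -0.012  1.744  0.     1.412 -2.7  ] 0.09912791795650448
t foot [184.1 189.4] tip est [189.5 189.8]
s foot [438.5 268.3] tip est [434.5 276.7]
```

View pics/c5.png

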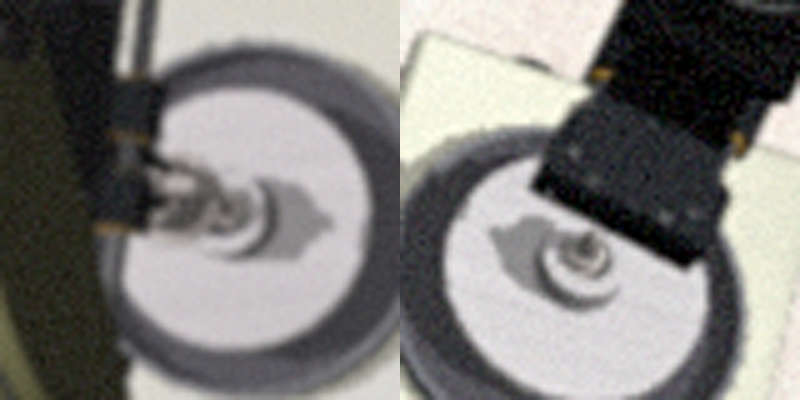

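The fingers hide the nut in the scene view, and only its wing edge shows in the top view at about (185,186). I'll correct x by +5 mm, lower to just above the tip, and then go in by feel.

```bash
python3 -m creep '[{"fingers":255,"slide":[0.25,0.05,-1],"twist":0},{"fingers":255,"slide":[0.25,0.05,-1.5],"twist":0},{"fingers":255,"slide":[0,0,-0.8],"twist":0},{"fingers":255,"slide":[0,0,0],"twist":0},{"fingers":255,"slide":[0,0,0],"twist":0}]'
python3 - <<'E'
from h import *
t=shot('top');s=shot('scene');g=get_state();p=g['ee_pos'];print(p,g['ft_force'])
q=g['eef_rot'];a=2*np.arctan2(q[1],q[0])-np.pi/2;w=np.array([np.sin(a),-np.cos(a),0]);print('yaw',a,w)
L=8;im=crop(t,190,190,50,60,L);im2=crop(s,436,272,50,60,L)
def mk(im,f,P,u0,v0,col):
    x=((proj(f,P)-[u0,v0]+.5)*L).astype(int);cv2.circle(im,tuple(map(int,x)),4,col,1)
for i,f,u0,v0 in((im,t,165,160),(im2,s,411,242)):
    foot=p+[0,0,-.0445]
    for k in range(24):
        c=np.array([np.cos(k*np.pi/12),np.sin(k*np.pi/12),0]);mk(i,f,foot+.021*c,u0,v0,(0,0,255))
    for sg in(1,-1): mk(i,f,foot+[0,0,.064]+sg*.0365*w,u0,v0,(0,255,0))
    mk(i,f,[.541,.258,.16],u0,v0,(255,0,0))
cv2.imwrite('pics/c6.png',np.hstack([im,im2]))
E
```

```text
time_s: 16.6
ee_pos: [0.5416, 0.2584, 0.2109]
eef_rot: [-0.677, 0.736, 0.0, -0.001]
ft_force: [0.4, -0.7, -1.2]
opening: 0.107
finger_force: 40.0
[0.54217323 0.25862234 0.21219685] [-0.81604265 -0.06474569 -1.87358452]
yaw 3.0580149229883 [0.08348046 0.99650941 0.        ]
```

View pics/c6.png

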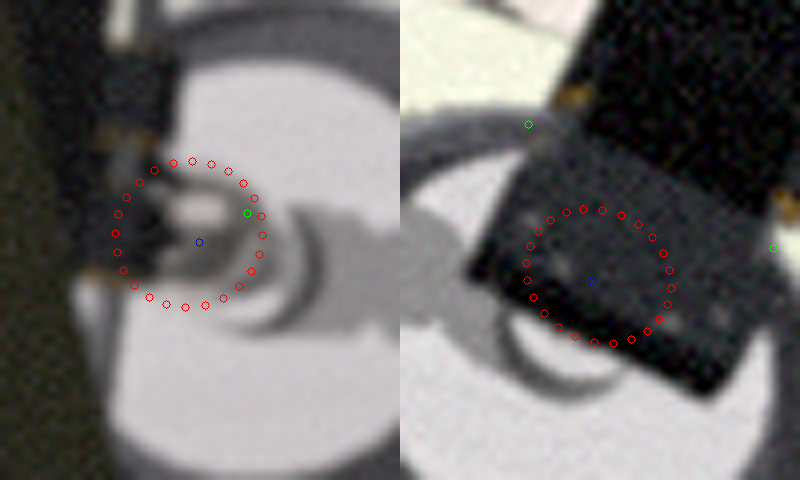

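The predicted flange circle in the top crop (right edge about (262,235)) agrees with the visible flange, so the nut is centred to about 2 mm. I'll lower it with short, force-checked steps.

```bash
python3 -m creep '[{"fingers":255,"slide":[0,0,-0.5],"twist":0},{"fingers":255,"slide":[0,0,-0.5],"twist":0},{"fingers":255,"slide":[0,0,-0.4],"twist":0},{"fingers":255,"slide":[0,0,-0.3],"twist":0},{"fingers":255,"slide":[0,0,0],"twist":0}]'; python3 -m creep '[{"fingers":255,"slide":[0,0,-0.3],"twist":0},{"fingers":255,"slide":[0,0,-0.2],"twist":0},{"fingers":255,"slide":[0,0,0],"twist":0}]'
```

```text
time_s: 17.2
ee_pos: [0.5415, 0.2583, 0.1937]
eef_rot: [-0.677, 0.736, 0.0, -0.001]
ft_force: [0.7, 0.2, -1.6]
opening: 0.103
finger_force: 40.0
time_s: 17.5
ee_pos: [0.5417, 0.2584, 0.1893]
eef_rot: [-0.677, 0.736, 0.0, -0.0]
ft_force: [-0.6, -0.2, -2.6]
opening: 0.102
finger_force: 40.0
```

```bash
python3 -m creep '[{"fingers":255,"slide":[0,0,-0.2],"twist":0},{"fingers":255,"slide":[0,0,-0.2],"twist":0},{"fingers":255,"slide":[0,0,-0.1],"twist":0},{"fingers":255,"slide":[0,0,0],"twist":0}]'; python3 -m creep '[{"fingers":255,"slide":[0,0,-0.1],"twist":0},{"fingers":255,"slide":[0,0,-0.1],"twist":0},{"fingers":255,"slide":[0,0,0],"twist":0}]'
```

```text
time_s: 17.9
ee_pos: [0.5417, 0.2584, 0.1843]
eef_rot: [-0.677, 0.736, 0.0, -0.0]
ft_force: [-0.4, 0.2, -3.1]
opening: 0.1
finger_force: 40.0
time_s: 18.2
ee_pos: [0.5418, 0.2584, 0.1825]
eef_rot: [-0.677, 0.736, 0.0, -0.0]
ft_force: [-0.3, 0.2, -2.6]
opening: 0.101
finger_force: 40.0
```

```bash
python3 -m creep '[{"fingers":255,"slide":[0,0,-0.1],"twist":0},{"fingers":255,"slide":[0,0,-0.1],"twist":0},{"fingers":255,"slide":[0,0,0],"twist":0}]'; python3 -m creep '[{"fingers":255,"slide":[0,0,-0.1],"twist":0},{"fingers":255,"slide":[0,0,0],"twist":0}]'
```

```text
time_s: 18.5
ee_pos: [0.5418, 0.2584, 0.1804]
eef_rot: [-0.677, 0.736, 0.0, -0.0]
ft_force: [-1.7, -0.5, -1.6]
opening: 0.103
finger_force: 40.0
time_s: 18.7
ee_pos: [0.5418, 0.2585, 0.1795]
eef_rot: [-0.677, 0.736, 0.0, -0.0]
ft_force: [0.4, -0.4, -2.5]
opening: 0.102
finger_force: 40.0
```

```bash
python3 -m creep '[{"fingers":255,"slide":[0,0,-0.1],"twist":0},{"fingers":255,"slide":[0,0,0],"twist":0}]'; python3 -m creep '[{"fingers":255,"slide":[0,0,-0.1],"twist":0},{"fingers":255,"slide":[0,0,0],"twist":0}]'
```

```text
time_s: 18.9
ee_pos: [0.5419, 0.2585, 0.1787]
eef_rot: [-0.677, 0.736, -0.0, 0.0]
ft_force: [-0.3, 0.7, -2.3]
opening: 0.105
finger_force: 40.0
time_s: 19.1
ee_pos: [0.5421, 0.2586, 0.1785]
eef_rot: [-0.677, 0.736, -0.0, 0.0]
ft_force: [-1.0, -1.3, 1.9]
opening: 0.104
finger_force: 40.0
```

The pins landed on the thread with the foot about 4 mm above the collar, so I expect roughly 1.3 rad to contact. I'll turn clockwise and follow it down.

```bash
python3 -m creep '[{"fingers":255,"slide":[0,0,-0.03],"twist":-0.1},{"fingers":255,"slide":[0,0,-0.03],"twist":-0.1},{"fingers":255,"slide":[0,0,-0.03],"twist":-0.1},{"fingers":255,"slide":[0,0,-0.03],"twist":-0.1},{"fingers":255,"slide":[0,0,-0.03],"twist":-0.1}]'; python3 -c "
from cell import *;g=get_state();print(g['moment'],g['ee_pos'])"
```

```text
time_s: 19.6
ee_pos: [0.5425, 0.2583, 0.1771]
eef_rot: [-0.472, 0.882, -0.0, 0.001]
ft_force: [-0.1, 0.2, 1.2]
opening: 0.105
finger_force: 40.0
[-0.16000114  0.13088289  0.00779428] [0.54246192 0.2583389  0.17706941]
```

```bash
python3 -m creep '[{"fingers":255,"slide":[0,0,-0.03],"twist":-0.1},{"fingers":255,"slide":[0,0,-0.03],"twist":-0.1},{"fingers":255,"slide":[0,0,-0.03],"twist":-0.1},{"fingers":255,"slide":[0,0,-0.03],"twist":-0.1},{"fingers":255,"slide":[0,0,-0.03],"twist":-0.1}]'; python3 -c "
from cell import *;g=get_state();print(g['moment'],g['ee_pos'])"
```

```text
time_s: 20.1
ee_pos: [0.5423, 0.2583, 0.1754]
eef_rot: [-0.239, 0.971, -0.0, 0.001]
ft_force: [-0.5, -0.7, 1.5]
opening: 0.101
finger_force: 40.0
[-0.26651164  0.1539121   0.03085373] [0.54232174 0.25826148 0.17542089]
```

```bash
python3 -m creep '[{"fingers":255,"slide":[0,0,-0.03],"twist":-0.1},{"fingers":255,"slide":[0,0,-0.03],"twist":-0.1},{"fingers":255,"slide":[0,0,-0.03],"twist":-0.1}]'; python3 -c "
from cell import *;g=get_state();print(g['moment'],g['ee_pos'])"
```

```text
time_s: 20.4
ee_pos: [0.5422, 0.2585, 0.1745]
eef_rot: [-0.091, 0.996, -0.0, 0.0]
ft_force: [-1.9, -1.5, 2.1]
opening: 0.102
finger_force: 40.0
[-0.12639029  0.26028474  0.03536112] [0.54218777 0.2584523  0.17449645]
```

```bash
python3 -m creep '[{"fingers":255,"slide":[0,0,-0.03],"twist":-0.1},{"fingers":255,"slide":[0,0,-0.02],"twist":-0.1},{"fingers":255,"slide":[0,0,0],"twist":-0.1}]'; python3 -c "
from cell import *;g=get_state();print(g['moment'],g['ee_pos'])"
```

```text
time_s: 20.7
ee_pos: [0.5421, 0.258, 0.1745]
eef_rot: [0.058, 0.998, -0.001, 0.0]
ft_force: [-2.9, -2.9, 3.9]
opening: 0.1
finger_force: 40.0
[-0.58595028  0.51435652  0.11151586] [0.5421281  0.25801879 0.17449133]
```

```bash
python3 -m creep '[{"fingers":255,"slide":[0,0,0],"twist":-0.1},{"fingers":255,"slide":[0,0,0],"twist":-0.1},{"fingers":255,"slide":[0,0,0],"twist":-0.1}]'; python3 -c "
from cell import *;g=get_state();print(g['moment'],g['ee_pos'])"
```

```text
time_s: 21.0
ee_pos: [0.5418, 0.2576, 0.1745]
eef_rot: [0.206, 0.978, -0.001, 0.0]
ft_force: [-3.7, -4.3, 4.7]
opening: 0.101
finger_force: 40.0
[-0.69369503  0.67528765  0.37791917] [0.54176062 0.25763364 0.1744682 ]
```

```bash
python3 -m creep '[{"fingers":255,"slide":[0,0,0],"twist":-0.1},{"fingers":255,"slide":[0,0,0],"twist":-0.05}]' 60; python3 -c "
from cell import *;g=get_state();print(g['moment'],g['ee_pos'])"
```

```text
time_s: 21.2
ee_pos: [0.5416, 0.2576, 0.1745]
eef_rot: [0.279, 0.96, -0.001, -0.0]
ft_force: [-4.1, -3.0, 4.4]
opening: 0.099
finger_force: 60.0
[-0.68199079  0.7637811   0.34053683] [0.54163262 0.2576137  0.17447523]
```

```bash
python3 -m creep '[{"fingers":255,"slide":[0,0,0],"twist":-0.1}]'; python3 -c "
from cell import *;g=get_state();print(g['moment'],g['ee_pos'])"
```

```text
time_s: 21.3
ee_pos: [0.5416, 0.2577, 0.1745]
eef_rot: [0.326, 0.945, -0.001, -0.0]
ft_force: [-4.0, -3.9, 4.4]
opening: 0.101
finger_force: 60.1
[-0.73972757  0.80334491  0.45471697] [0.54155046 0.25765591 0.17446271]
```

```bash
python3 -m creep '[{"fingers":255,"slide":[0,0,0],"twist":-0.1}]'; python3 -c "
from cell import *;g=get_state();print(g['moment'],g['eef_rot'])"
```

```text
time_s: 21.4
ee_pos: [0.5415, 0.2577, 0.1745]
eef_rot: [0.373, 0.928, -0.001, -0.0]
ft_force: [-4.4, -3.5, 5.0]
opening: 0.1
finger_force: 60.1
[-0.70959568  0.8266887   0.47372496] [ 3.73427402e-01  9.27658684e-01 -1.15727426e-03 -4.40662854e-05]
```

```bash
python3 -m creep '[{"fingers":255,"slide":[0,0,0],"twist":-0.05}]'; python3 -c "
from cell import *;g=get_state();print(g['moment'],g['eef_rot'])"
```

```text
time_s: 21.5
ee_pos: [0.5414, 0.2577, 0.1745]
eef_rot: [0.396, 0.918, -0.001, -0.0]
ft_force: [-5.2, -3.6, 6.0]
opening: 0.1
finger_force: 60.1
[-0.68470863  0.89047613  0.45567279] [ 3.96016143e-01  9.18242727e-01 -1.21899436e-03 -1.49824450e-04]
```

```bash
python3 -m creep '[{"fingers":255,"slide":[0,0,0],"twist":-0.05}]'|sed -n 2,4p; python3 -c "
from cell import *;g=get_state();print(g['moment'])"
```

```text
ee_pos: [0.5414, 0.2578, 0.1745]
eef_rot: [0.418, 0.908, -0.001, -0.0]
ft_force: [-4.5, -3.9, 5.2]
[-0.59648853  0.85878451  0.46056678]
```

```bash
python3 -m creep '[{"fingers":255,"slide":[0,0,0],"twist":-0.05}]'|sed -n 2,4p; python3 -c "
from cell import *;g=get_state();print(g['moment'])"
```

```text
ee_pos: [0.5414, 0.2578, 0.1744]
eef_rot: [0.441, 0.898, -0.001, -0.0]
ft_force: [-5.3, -3.7, 4.3]
[-0.69740127  0.88549214  0.46431443]
```

```bash
python3 -m creep '[{"fingers":255,"slide":[0,0,0],"twist":-0.05}]'|sed -n 2,4p; python3 -c "
from cell import *;g=get_state();print(g['moment'])"
```

```text
ee_pos: [0.5413, 0.2578, 0.1744]
eef_rot: [0.463, 0.886, -0.001, -0.0]
ft_force: [-4.9, -3.0, 5.8]
[-0.60798296  0.88449003  0.44690088]
```

```bash
python3 -m creep '[{"fingers":255,"slide":[0,0,0],"twist":-0.1}]'|sed -n 2,4p; python3 -c "
from cell import *;g=get_state();print(g['moment'])"
```

```text
ee_pos: [0.5413, 0.2578, 0.1745]
eef_rot: [0.507, 0.862, -0.001, -0.0]
ft_force: [-4.5, -2.9, 4.9]
[-0.57042191  0.93272273  0.55240103]
```

```bash
python3 -m creep '[{"fingers":255,"slide":[0,0,0],"twist":-0.05}]'|sed -n 2,5p; python3 - <<'E'
from h import *
g=get_state();print(g['moment'])
t=shot('top');s=shot('scene')
cv2.imwrite('pics/c7.png',np.hstack([crop(t,190,190,66,100,6),crop(s,434,280,66,100,6)]))
E
```

```text
ee_pos: [0.5413, 0.2579, 0.1745]
eef_rot: [0.529, 0.849, -0.001, -0.0]
ft_force: [-6.8, -2.7, 5.8]
opening: 0.1
[-0.66416649  1.05936604  0.51403491]
```

View pics/c7.png

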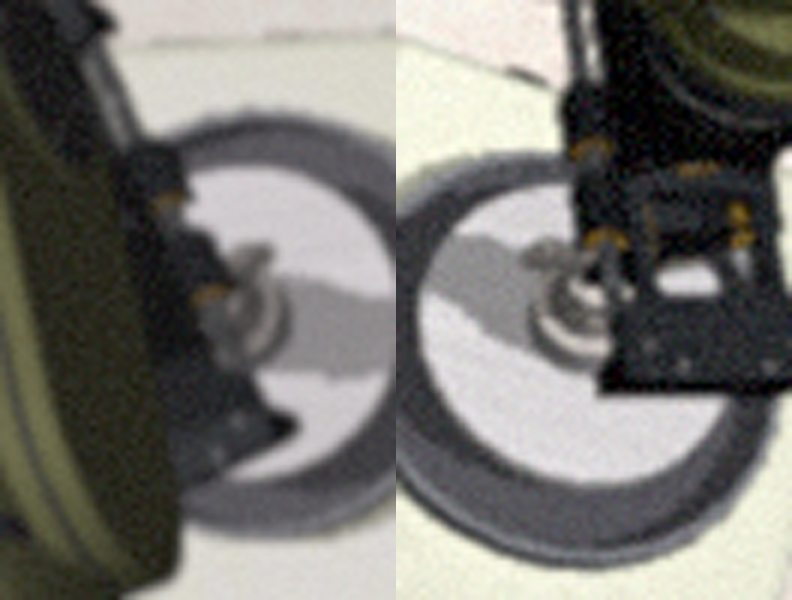

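The nut's flange sits down on the collar (scene crop (570,335)) and the wing is still square in the fingers, with no slip. Torque is rising, so I'll continue in small steps to a firm stop.

```bash
python3 -m creep '[{"fingers":255,"slide":[0,0,0],"twist":-0.05}]'|sed -n 3,4p; python3 -c "
from cell import *;g=get_state();print(g['moment'],g['qpos'][5])"
```

```text
eef_rot: [0.549, 0.836, -0.001, -0.0]
ft_force: [-5.0, -1.5, 5.6]
[-0.65766718  1.01658029  0.60535736] -0.05250346164840082
```

```bash
python3 -m creep '[{"fingers":255,"slide":[0,0,0],"twist":-0.05}]'|sed -n 3,4p; python3 -c "
from cell import *;g=get_state();print(g['moment'],g['qpos'][5])"
```

```text
eef_rot: [0.57, 0.822, -0.001, -0.0]
ft_force: [-5.5, -2.5, 5.9]
[-0.52107409  1.00328266  0.73663556] -0.002112838737465137
```

```bash
python3 -m creep '[{"fingers":255,"slide":[0,0,0],"twist":-0.05}]'|sed -n 3,4p; python3 -c "
from cell import *;g=get_state();print(g['moment'],g['qpos'][5])"
```

```text
eef_rot: [0.59, 0.807, -0.001, -0.0]
ft_force: [-5.9, -4.0, 4.9]
[-0.55894154  1.02398026  0.86009977] 0.04758460860111145
```

Torque is now rising steeply, 0.51 → 0.61 → 0.74 → 0.86 N·m at 0.05 rad a step. That is the firm stop, still below the slip limit. I'll let go and retreat upward.

```bash
python3 -m creep '[{"fingers":150,"slide":[0,0,0],"twist":0},{"fingers":150,"slide":[0,0,0],"twist":0},{"fingers":150,"slide":[0,0,0],"twist":0},{"fingers":150,"slide":[0,0,0],"twist":0},{"fingers":150,"slide":[0,0,0],"twist":0},{"fingers":150,"slide":[0,0,1],"twist":0},{"fingers":150,"slide":[0,0,3],"twist":0},{"fingers":150,"slide":[0,0,4],"twist":0},{"fingers":150,"slide":[-3,0,2],"twist":0},{"fingers":150,"slide":[-4,0,0],"twist":0},{"fingers":150,"slide":[-4,0,0],"twist":0},{"fingers":150,"slide":[-4,0,0],"twist":0},{"fingers":150,"slide":[0,-4,0],"twist":0},{"fingers":150,"slide":[0,-4,0],"twist":0},{"fingers":150,"slide":[0,-4,0],"twist":0},{"fingers":150,"slide":[0,-4,0],"twist":0},{"fingers":150,"slide":[0,0,0],"twist":0}]' 
python3 - <<'E'
from h import *
t=shot('top');s=shot('scene')
cv2.imwrite('pics/c8.png',np.hstack([crop(t,194,190,80,80,5),crop(s,434,280,80,80,5)]))
E
```

```text
time_s: 24.1
ee_pos: [0.3921, 0.0953, 0.2743]
eef_rot: [0.593, 0.805, 0.0, 0.001]
ft_force: [0.3, 0.3, 0.3]
opening: 0.412
finger_force: 0.0
```

View pics/c8.png

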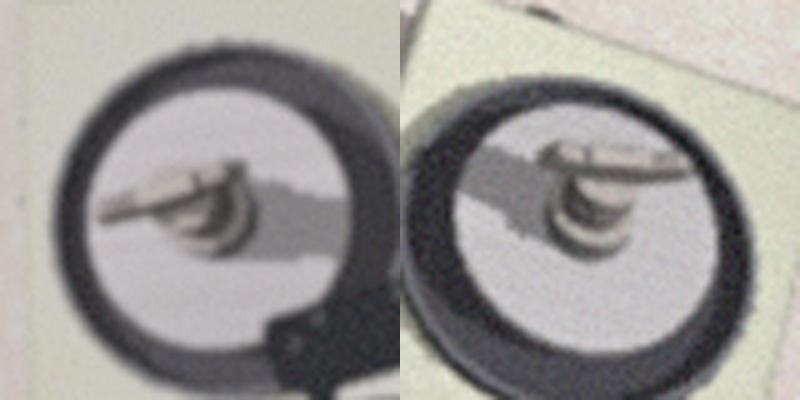

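The picture shows the nut upright with its flange flush on the collar. Its wings are at about -1.22 rad against the released hand's -1.27 rad, so it has not backed off. The lid is level. Handing in.

```bash
python3 -c "
from cell import *;print(hand_in())"
```

```text
the job is handed in; nothing more can be done
None
```

The smallest lid is home on the rotor, and the wing nut is screwed down clockwise to a firm stop (about 0.86 N·m, below the 1 N·m slip limit); the gripper has let go and backed clear, and the job was handed in at about 24 s, though I took no final picture of the bottle, box and beaker.

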